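Pump up the pressure sprayer

TASK

Pump up the pressure sprayer that damps the papier-mache: press the orange plunger knob on its top all the way down and let it spring right back up, stroke after stroke, until the red indicator pin beside it stands fully out with the whole of its green foot band showing. Leave the sprayer standing where it is, unlifted and with its plunger up. Do not touch the pin, and do not disturb the other things on the table.

Things in the scene. Friction and masses are not known exactly. Their poses are not given: they have to be found in the camera images.
- sprayer: loose 1.5-litre hand pressure sprayer standing on the table: light-blue tank 116 mm across, blue collar nut, dark-grey head with brass nozzle (reaching 92 mm from the axis along its +x) and a loop handle (reaching 94 mm along its -x). Head top is 202 mm above the table. Origin at the centre of its underside, z along the pump axis; mass about 1.3 kg
- knob_top (a point): centre of the flat top of the round orange plunger knob (46 mm across, 22 mm thick) on the pump axis, in the middle of the sprayer's top. It moves with the plunger: 285 mm above the table with the plunger up, 245 mm fully down; axes as the sprayer's
- pump_stroke (a joint): how far the plunger is pressed down, m: 0 up (where its spring returns it by itself), 0.040 fully down at its stop. Straight down along the pump axis; the push needed grows from about 6 N to 15 N. Each full down-and-up stroke raises the indicator pin by 4 to 5 mm, all during the down part; short strokes raise it less, and the plunger must come right up again (about 0.2 s) before the next one counts in full
- pin_out (a joint): how far the indicator pin has risen, m: 0 fully in, about 0.024 at most (then further strokes do nothing). At 0.0215 the whole of its green foot band has come out. It starts at 0 to 0.004 and stays where pumping has brought it
- pin: the indicator pin itself: upright, 10 mm thick, red with a 7 mm green band round its foot and a dark part below the band, in a white gland on the sprayer's head 36 mm from the pump axis, on its +y side. Origin on the pin's axis, 5 mm below its tip; level with the gland's top (207 mm above the table) when the pin is in
- pin_tip (a point): the rounded red tip of the indicator pin; 212 mm above the table when in, 236 mm at most: always lower than the knob
- glue_jug: white glue jug with a red cap and blue band, 97 mm across, 248 mm tall, handle at the side; origin at the centre of its underside
- mache_bowl: brown and orange papier-mache bowl, 124 mm across, 48 mm tall; origin at the centre of its underside
- rainbow_pot: open pot banded in rainbow colours, 84 mm across, 105 mm tall; origin at the centre of its underside
- film_roll: roll of clear film on a cardboard core, lying, 48 mm thick, 298 mm long along its y axis; origin on the table under its middle
- paint_jar: green paint jar, 66 mm across, 72 mm tall; origin at the centre of its underside
- brush: flat glue brush lying on the table, 200 mm long along its x axis, 12 mm thick; origin on the table under it
- mache_dome: grey papier-mache dome, 76 mm across, 55 mm tall; origin at the centre of its underside

How it is judged:
By the outcome, as a careful person would: the job done as asked, in the order asked, and still so for the second after the job is handed in, with the robot touching nothing.
It also fails if it takes over 42 s, if anything falls off the work surface, if the arm or the gripper's body presses on something with over 40 N, if the wrist force passes 120 N, or if a joint passes its speed limit or range.

ROBOT

A 6-joint arm with a two-finger parallel gripper is mounted at the origin on the work surface. World frame = base frame: x ahead of the robot, y to its left, z up, the work surface at z = 0. Lengths are in m, angles in degrees, forces in N, time in s.
With the tool pointing down it reaches from about 0.4 to 0.825 m from the base axis. Payload 7 kg.
Tool frame: the origin (TCP) lies at the very end of the fingers, on their centre line; the grasp point (between the pads) lies 19 mm behind it; x points along the fingers, z is the direction in which the jaws open and shut, and the axes are right-handed (so a half turn about x gives the same grasp; the last joint's range is limited). The gripper opens to 88 mm and grips with 3 to 60 N. Pads are 19 mm wide; open, the fingers measure 130 mm over their backs; the gripper's body (78 mm by 193 mm) begins 47 mm behind the grasp point.
Start: joints at [86.809, 20.546, 0.682, 0, -70.136, -16.507], TCP at [0.228, 0.635, 0.227] pointing down, gripper open.
Joint ranges: [-176.03, 176.03], [-82.01, 121.73], [-58.28, 71.71], [-173.87, 95.51], [-174.79, -0.11], [-173.66, 173.66]. Speed limits (degrees/s): [136.94, 136.94, 172.46, 180, 180, 180].

INTERFACE

Orientations are given as [roll, pitch, yaw] about the fixed x, y, z axes, in that order (R = Rz(yaw) Ry(pitch) Rx(roll)).
In Python, from plant import sensors, cams, workorder gives the robot as it stands. The module is installed in compiled form; this text tells all that it offers.
- The arm moves only by the shell command python3 -m handwheel 'ROWS' [OPENING] [FORCE]. ROWS is JSON, one flat list of numbers, 4 for each row, row after row: the shift along the tool's x, y, z in cm, then the turn about the tool's x in degrees. A call has exactly 10 rows; each row is the pose to reach, as a shift and turn from the pose commanded when the call began, along the tool's axes at that moment; what a row does not reach only later rows make up. A row lasts 1/8 s, in which the tool goes at most 62.5 mm and 10.7 degrees, less where a joint would pass 70% of its speed; a pose out of reach is approached as far as the arm can. A call with a gripper value outside its range is refused whole. OPENING is the finger opening in cm, from 0 to 8.76, set as the call begins (- or left out, the last holds). The fingers move at their own pace and stop on an object; FORCE is the grip in N (left out, the last holds). Time passes only in rows, so rows that repeat a pose let the fingers close, or fill a call up. It gives the time, the measured TCP pose, the force and the opening at its end, in the units of the state.
- sensors.get_state(): the state, without advancing time (a new reading comes with each control period).
- cams.capture(name): name is "scene" or "top"; returns a dict with "image" (400x640x3 uint8, red, green, blue), "fov_y" (degrees; the focal length in pixels is half the picture's height over the tangent of half this angle, whatever the lens; pixels are square), "cx", "cy" (the principal point, pixels), "xyz" and "rotation" of the camera in the world. Camera axes: x right, y down, z forward; pixel columns grow to the right and rows downward; lengths in m; the calibration is good to about 2 mm. A picture is of the moment at which its call begins. There is no depth.
- workorder.close_job(): hands the job in, once; it reports no verdict.
The state is a dict: "time_s": time; "joints": joint angles; "qd": joint speeds; "joint_torque": joint torques, N m; "tcp_pos": TCP position; "eef_rot": TCP orientation; "contact_force": force on the tool from outside, world axes, zero at the start; "moment": the same for the moment, N m; "gripper_width": finger opening in m.
Only numpy, scipy, OpenCV 4.12 (cv2) and the standard library are available. Lean on these libraries where they do the work, as an engineer would, in place of code of your own. Each camera call takes 0.05 s, during which the arm holds its last target.

## Working session

There is one attempt and no reset: what is moved stays moved. The work goes in short steps, Python scripts to look and compute and a shell command to move; the robot and the scene stay as the last step left them, time stands still between calls to the robot, and variables do not carry over. Pictures are saved under pics/ and viewed, and the job is handed in when it is done.

```bash
mkdir -p pics
cat > h.py <<'E'
import numpy as np, cv2
from plant import sensors, cams, workorder
def snap(name,fn):
    c=cams.capture(name); cv2.imwrite('pics/'+fn,c['image'][:,:,::-1]); 
    np.save('pics/'+fn+'.npy',np.array([c],dtype=object),allow_pickle=True); return c
def ray(c,u,v):
    f=c['image'].shape[0]/2/np.tan(np.radians(c['fov_y'])/2)
    d=np.array([(u-c['cx'])/f,(v-c['cy'])/f,1.]); return np.array(c['xyz']),np.array(c['rotation']).reshape(3,3)@d
def atz(c,u,v,z):
    o,d=ray(c,u,v); return o+d*(z-o[2])/d[2]
def proj(c,p):
    f=c['image'].shape[0]/2/np.tan(np.radians(c['fov_y'])/2)
    q=np.array(c['rotation']).reshape(3,3).T@(np.array(p)-np.array(c['xyz'])); return q[0]/q[2]*f+c['cx'],q[1]/q[2]*f+c['cy']
def load(fn): return np.load('pics/'+fn+'.npy',allow_pickle=True)[0]
E
python3 - <<'E'
from h import *
for n in('scene','top'):
    c=snap(n,n+'1.png'); print(n,{k:c[k] for k in c if k!='image'})
print(sensors.get_state())
E
```

```text
scene {'fov_y': 46.52663611724694, 'cx': 320.5531126009699, 'cy': 199.12194745554882, 'xyz': array([ 1.17652039, -0.74047777,  0.80936193]), 'rotation': array([-122.84927004,   -0.7152059 ,   37.32848472])}
top {'fov_y': 54.60417371499995, 'cx': 317.3868577124915, 'cy': 202.33465470184677, 'xyz': array([0.53764975, 0.03168725, 1.18359766]), 'rotation': array([-175.26180658,   -0.69218337,  -91.25439888])}
{'time_s': 0.1, 'joints': array([ 8.68078415e+01,  2.05878372e+01,  6.37703361e-01, -1.77589312e-02,
       -7.01342328e+01, -1.65071107e+01]), 'qd': array([-0.05666153, -0.09873823,  0.14750321,  0.09489422, -0.00314835,
        0.09430937]), 'joint_torque': array([-8.90136071e-04, -5.84163487e+01,  2.93753618e+01,  7.01555997e+00,
        1.01992569e-02, -4.20045149e-05]), 'tcp_pos': array([0.22740659, 0.63507307, 0.22570056]), 'eef_rot': array([   5.3149456 ,   89.91399689, -104.39037074]), 'contact_force': array([-0.67785723, -0.17097233, -0.19511582]), 'moment': array([-0.03198077, -0.04227177, -0.02102667]), 'gripper_width': 0.08742664043324173}
```

View pics/scene1.png

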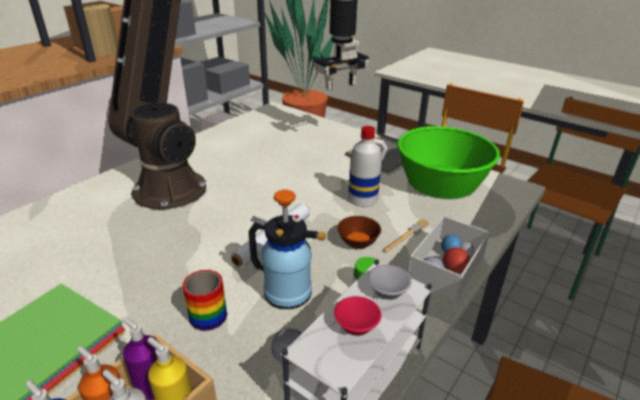

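View pics/top1.png

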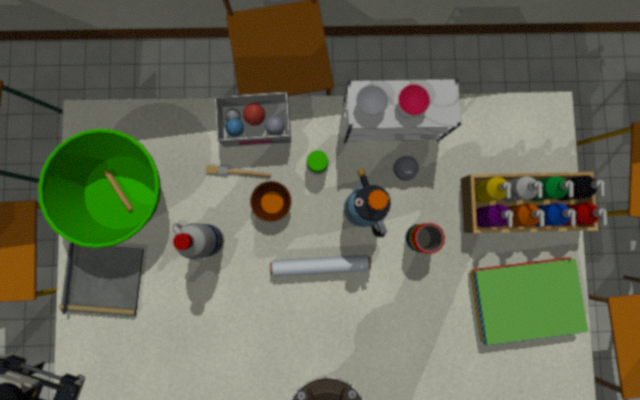

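```bash
cat >> h.py <<'E'
from scipy.spatial.transform import Rotation as Ro
def Rm(c): return Ro.from_euler('xyz',c['rotation'],degrees=True).as_matrix()
def foc(c): return 200/np.tan(np.radians(c['fov_y'])/2)
def ray(c,u,v):
    f=foc(c); return np.array(c['xyz']),Rm(c)@np.array([(u-c['cx'])/f,(v-c['cy'])/f,1.])
def proj(c,p):
    f=foc(c); q=Rm(c).T@(np.array(p)-c['xyz']); return q[0]/q[2]*f+c['cx'],q[1]/q[2]*f+c['cy']
def crop(c,x0,y0,x1,y1,k,fn): cv2.imwrite('pics/'+fn,cv2.resize(c['image'][y0:y1,x0:x1,::-1],None,fx=k,fy=k,interpolation=cv2.INTER_CUBIC))
E
python3 - <<'E'
from h import *
s=load('scene1.png');t=load('top1.png')
a=s['image'][180:320,230:340,::-1];b=t['image'][160:250,330:420,::-1]
cv2.imwrite('pics/z1.png',np.hstack([cv2.resize(a,(440,560),interpolation=2),cv2.resize(b,(360,360),interpolation=2) if 0 else cv2.copyMakeBorder(cv2.resize(b,(360,360),interpolation=2),0,200,0,0,0)]))
for n,c,(x0,y0,x1,y1) in(('s',s,(265,185,305,210)),('t',t,(355,185,400,215))):
    h=cv2.cvtColor(c['image'],cv2.COLOR_RGB2HSV)[y0:y1,x0:x1]
    m=((h[...,0]<14)&(h[...,1]>160)&(h[...,2]>120)).astype(np.uint8)
    k,l,st,ce=cv2.connectedComponentsWithStats(m)
    for i in range(1,k):
        if st[i,4]>10: print(n,st[i],ce[i]+[x0,y0],atz(c,*(ce[i]+[x0,y0]),.285 if n=='t' else .278))
E
```

```text
s [ 10   5  20  15 221] [284.41176471 196.63348416] [ 0.61681015 -0.12191346  0.278     ]
```

View pics/z1.png

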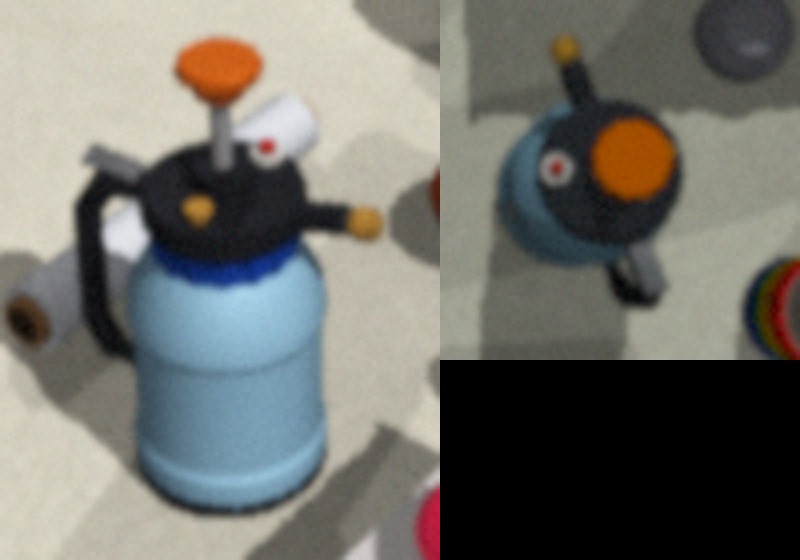

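The picture shows the sprayer, with the knob at about (378.5, 199.7) and the pin at (359.3, 202) in the top view. In the scene view the knob is at about (284.5, 196), with the pin on its right. I'll measure these more precisely and set the push offset.

Run:
```python
from h import *
s=load('scene1.png');t=load('top1.png')
h=cv2.cvtColor(t['image'],cv2.COLOR_RGB2HSV); 
m=((h[...,0]<16)&(h[...,1]>150)&(h[...,2]>100)).astype(np.uint8); m[:180]=0;m[220:]=0;m[:,:362]=0;m[:,400:]=0
k,l,st,ce=cv2.connectedComponentsWithStats(m)
for i in range(1,k):
  if st[i,4]>10: print(st[i],ce[i],atz(t,*ce[i],.285))
print('pin',atz(t,359.3,202,.214),'nozzle',atz(t,361.5,172.3,.185))
# triangulate knob: top ray w/ scene knob top ellipse center ~ (285,192)
for p in ([.6,-.12,.285],): pass
k=atz(t,378.5,199.7,.285); print(k,'reproj scene',proj(s,k),proj(t,[k[0],k[1],0]),proj(s,[k[0],k[1],0]))
st=sensors.get_state(); R=Ro.from_euler('xyz',st['eef_rot'],degrees=True).as_matrix(); print(R.round(3))
d=k-st['tcp_pos'];print('tool d cm',R.T@d*100)
# obstacles
for n,u,v,z in(('jug cap',183,241,.248),('pot',428,237,.105),('film',320,266,.048)): print(n,atz(t,u,v,z))
```

```text
[368 190  21  20 309] [377.78964401 199.10679612] [ 0.61649214 -0.12188337  0.285     ]
pin [ 0.61638833 -0.08718576  0.214     ] nozzle [ 0.69627964 -0.09887831  0.185     ]
[ 0.61506861 -0.12349526  0.285     ] reproj scene (np.float64(283.19635595000193), np.float64(193.87814188665715)) (np.float64(362.7671318945732), np.float64(208.00737201422976)) (np.float64(286.82065118704145), np.float64(292.5761565820443))
[[-0.     0.941 -0.337]
 [-0.001 -0.337 -0.941]
 [-1.     0.     0.001]]
tool d cm [-5.83410806 62.07444756 58.3521023 ]
jug cap [0.52882393 0.34230354 0.248     ]
pot [ 0.5235554  -0.28891817  0.105     ]
film [0.44596286 0.01238656 0.048     ]
```

```bash
python3 -m handwheel '[-5,0,0,0, -10,2,2,0, -10,6,5.6,0, -10,10,9.4,0, -10,14,13.1,0, -10,18,16.8,0, -10,22,20.6,0, -10,26,24.3,0, -10,30,28.1,0, -10,34,31.8,0]' 0 20
```

```text
time_s: 1.35
tcp_pos: [0.4407, 0.2197, 0.3265]
eef_rot: [-117.1, 90.0, 133.2]
contact_force: [0.7, 0.8, 0.4]
gripper_width: 0.001
```

```bash
python3 -m handwheel '[0,4,3.7,0, 0,8,7.5,0, 0,12,11.2,0, 0,16,15,0, 0,20,18.7,0, 0,24,22.4,0, 0,27.5,26.3,0, 0,27.5,26.3,0, 0,27.5,26.3,0, 0,27.5,26.3,0]'
python3 - <<'E'
from h import *
st=sensors.get_state(); R=Ro.from_euler('xyz',st['eef_rot'],degrees=True).as_matrix()
print(st['tcp_pos'],R.round(3),R.T@(np.array([.6167,-.122,.285])-st['tcp_pos'])*100)
s=snap('scene','s2.png');t=snap('top','t2.png')
a=s['image'][120:260,230:340,::-1];b=t['image'][140:260,310:430,::-1]
cv2.imwrite('pics/z2.png',np.hstack([cv2.resize(a,(440,560),interpolation=2),cv2.copyMakeBorder(cv2.resize(b,(360,360),interpolation=2),0,200,0,0,0)]))
E
```

```text
time_s: 2.6
tcp_pos: [0.6105, -0.1179, 0.3267]
eef_rot: [151.2, 90.0, 41.5]
contact_force: [-0.1, -0.8, 0.7]
gripper_width: 0.0005
[ 0.61045594 -0.11791012  0.32672921] [[ 0.     0.942 -0.336]
 [ 0.    -0.336 -0.942]
 [-1.     0.    -0.   ]] [4.17296802 0.72504779 0.17624851]
```

View pics/z2.png

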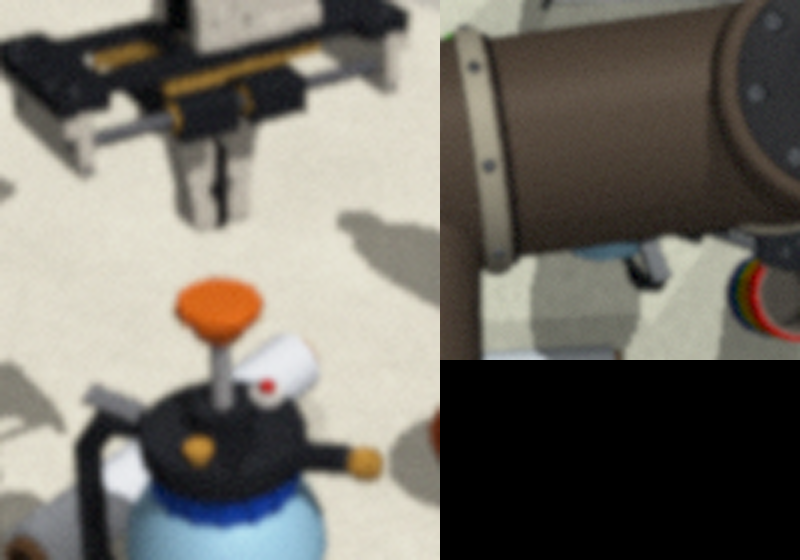

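The scene view shows the closed fingers directly above the knob, tip at about (284, 175) and knob at (285, 194). I'll make the small correction and then one test stroke.

```bash
python3 -m handwheel '[1,0.7,0.2,0, 3,0.7,0.2,0, 4,0.7,0.2,0, 5,0.7,0.2,0, 6,0.7,0.2,0, 7,0.7,0.2,0, 8,0.7,0.2,0, 8.2,0.7,0.2,0, 8.2,0.7,0.2,0, 8.2,0.7,0.2,0]'
python3 - <<'E'
from h import *
st=sensors.get_state();print(st['tcp_pos'],st['contact_force'])
s=snap('scene','s3.png');crop(s,230,140,340,260,5,'z3.png')
E
```

```text
time_s: 3.95
tcp_pos: [0.6171, -0.1232, 0.2471]
eef_rot: [92.4, 89.8, -17.2]
contact_force: [-4.4, 3.2, 12.7]
gripper_width: 0.0004
[ 0.61711694 -0.1232197   0.24706231] [-4.43230667  3.24861753 12.68840132]
```

View pics/z3.png

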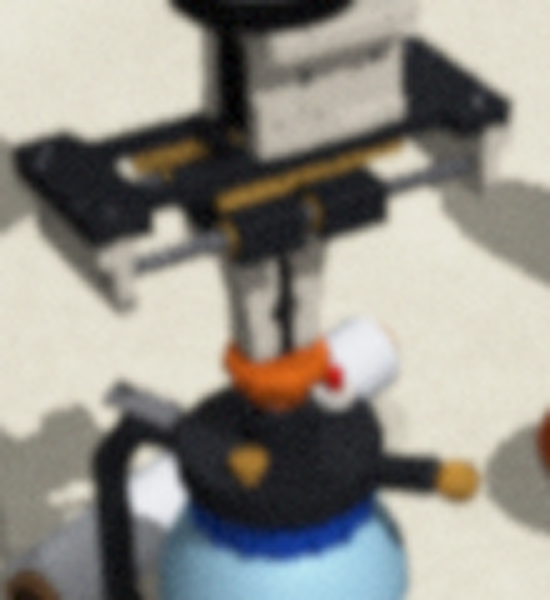

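The fingertips sit centred on the orange knob, which is almost down. The red pin tip shows at the right of it, at crop (335, 378). I'll press 4 mm further, release fully and take the second stroke.

```bash
python3 -m handwheel '[0.4,0,0,0, 0.4,0,0,0, -2,0,0,0, -5,0,0,0, -5,0,0,0, -5,0,0,0, -5,0,0,0, -2.5,0,0,0, 0.3,0,0,0, 0.4,0,0,0]'
python3 - <<'E'
from h import *
st=sensors.get_state();print(st['tcp_pos'],st['contact_force'])
s=snap('scene','s4.png');crop(s,230,140,340,260,5,'z4.png')
E
```

```text
time_s: 5.25
tcp_pos: [0.6185, -0.1238, 0.2452]
eef_rot: [88.4, 89.6, -21.2]
contact_force: [-6.9, 4.5, 28.7]
gripper_width: 0.0003
[ 0.61848329 -0.12380487  0.24516903] [-6.89426985  4.47789978 28.6774259 ]
```

View pics/z4.png

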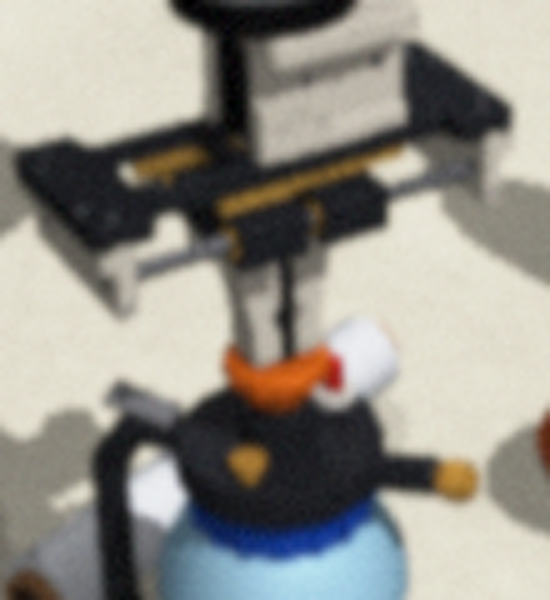

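The plunger is at its stop (TCP z 0.245, 29 N) and the pin has risen further. I'll continue with full strokes to the same depth.

```bash
python3 -m handwheel '[-2.5,0,0,0, -5.2,0,0,0, -5.2,0,0,0, -5.2,0,0,0, -5.2,0,0,0, -2.7,0,0,0, -0.2,0,0,0, 0,0,0,0, 0,0,0,0, 0,0,0,0]'
python3 -c "
from h import *
s=snap('scene','s5a.png');crop(s,230,140,340,260,5,'z5a.png')"
python3 -m handwheel '[-2.5,0,0,0, -5.2,0,0,0, -5.2,0,0,0, -5.2,0,0,0, -5.2,0,0,0, -2.7,0,0,0, -0.2,0,0,0, 0,0,0,0, 0,0,0,0, 0,0,0,0]'
python3 -m handwheel '[-2.5,0,0,0, -5.2,0,0,0, -5.2,0,0,0, -5.2,0,0,0, -5.2,0,0,0, -5.2,0,0,0, -5.2,0,0,0, -5.2,0,0,0, -5.2,0,0,0, -5.2,0,0,0]'
python3 - <<'E'
from h import *
st=sensors.get_state();print(st['tcp_pos'],st['contact_force'])
s=snap('scene','s5.png');crop(s,230,140,340,260,5,'z5.png')
E
```

```text
time_s: 6.55
tcp_pos: [0.6181, -0.1237, 0.2452]
eef_rot: [91.7, 89.6, -17.9]
contact_force: [-6.0, 3.2, 25.3]
gripper_width: 0.0006
time_s: 7.85
tcp_pos: [0.6181, -0.1237, 0.2452]
eef_rot: [91.0, 89.6, -18.6]
contact_force: [-4.9, 3.7, 24.0]
gripper_width: 0.0007
time_s: 9.1
tcp_pos: [0.6166, -0.1231, 0.2926]
eef_rot: [93.2, 90.0, -16.5]
contact_force: [0.2, 0.6, 0.4]
gripper_width: 0.0
[ 0.61662508 -0.12305161  0.29261304] [0.15124239 0.62754506 0.4415332 ]
```

View pics/z5.png

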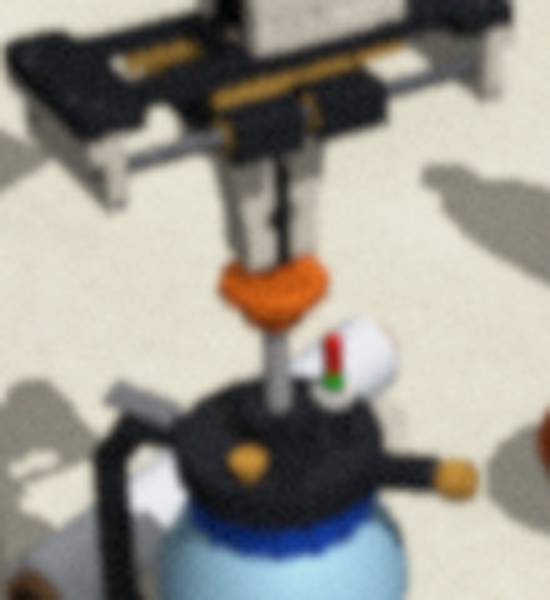

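The plunger is back up, and the pin at crop (333, 362) stands tall with part of its green band out. That's four strokes done, so I'll do two more.

```bash
python3 -m handwheel '[2.5,0,0,0, 5,0,0,0, 5.2,0,0,0, 5.2,0,0,0, 2.6,0,0,0, 0,0,0,0, 0,0,0,0, 0,0,0,0, 0,0,0,0, 0,0,0,0]'
python3 - <<'E'
from h import *
s=snap('scene','s6a.png');crop(s,230,140,340,260,5,'z6a.png')
E
python3 -m handwheel '[2.5,0,0,0, 5,0,0,0, 5.2,0,0,0, 5.2,0,0,0, 2.6,0,0,0, 0,0,0,0, 0,0,0,0, 0,0,0,0, 0,0,0,0, 0,0,0,0]'
python3 - <<'E'
from h import *
s=snap('scene','s6.png')
cv2.imwrite('pics/z6.png',np.hstack([cv2.resize(load(f)['image'][180:230,270:320,::-1],(400,400),interpolation=2) for f in('s6a.png','s6.png')]))
E
```

```text
time_s: 10.4
tcp_pos: [0.6164, -0.1231, 0.2917]
eef_rot: [-67.2, 89.9, -176.9]
contact_force: [0.2, 0.1, 0.6]
gripper_width: 0.0009
time_s: 11.7
tcp_pos: [0.6164, -0.1231, 0.2917]
eef_rot: [-65.3, 89.9, -175.0]
contact_force: [0.3, -0.3, 0.8]
gripper_width: 0.0001
```

View pics/z6.png

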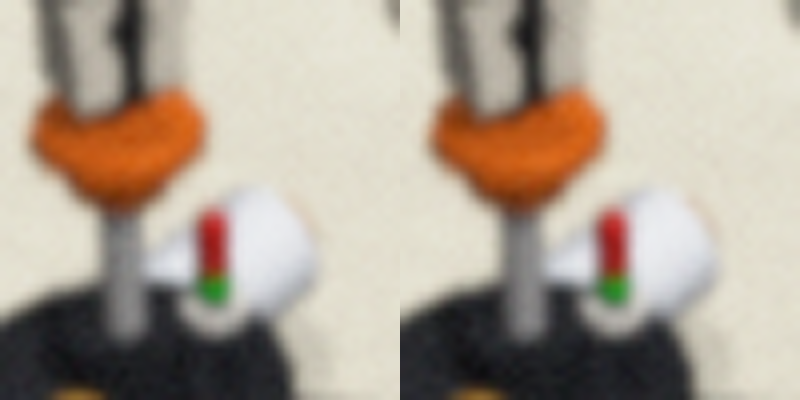

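Both frames show the pin fully grown and the same height: tip at about (296.5, 206), green at (296.7, 216). I'll check its height in numbers, and that the sprayer hasn't moved.

Run:
```python
from h import *
for f in('s5.png','s6a.png','s6.png'):
    im=load(f)['image'].astype(int)
    r=(im[...,0]>im[...,1]+40)&(im[...,0]>im[...,2]+40);g=(im[...,1]>im[...,0]+25)&(im[...,1]>im[...,2]+25)
    box=np.zeros_like(r);box[203:224,291:302]=1
    print(f,[(np.argwhere(m&box).min(0),np.argwhere(m&box).max(0),(m&box).sum()) for m in(r,g)])
s=load('s6.png')
for po in (.018,.020,.0215,.024):
    p=[.6115,-.0865]; print(po,[np.round(proj(s,[*p,z]),1) for z in(.212+po,.207+po-.0215+.007+.0,.207+po-.0215,.207)])
    # shift of sprayer: compare tank edges
a=load('s1.png') if 0 else load('scene1.png')
for x0,y0,x1,y1 in((258,245,318,312),(300,225,330,245)):
    A=cv2.cvtColor(a['image'],cv2.COLOR_RGB2GRAY)[y0:y1,x0:x1].astype(np.float32);B=cv2.cvtColor(s['image'],cv2.COLOR_RGB2GRAY)[y0:y1,x0:x1].astype(np.float32)
    print(cv2.phaseCorrelate(A,B,cv2.createHanningWindow(A.shape[::-1],5)))
```

```text
s5.png [(array([206, 295]), array([214, 298]), np.int64(28)), (array([215, 294]), array([217, 298]), np.int64(12))]
s6a.png [(array([206, 295]), array([213, 298]), np.int64(30)), (array([215, 295]), array([217, 298]), np.int64(11))]
s6.png [(array([206, 295]), array([213, 298]), np.int64(30)), (array([215, 295]), array([217, 298]), np.int64(11))]
0.018 [array([293.7, 207.3]), array([293.9, 214.5]), array([293.9, 217. ]), array([293.9, 215.7])]
0.02 [array([293.7, 206.5]), array([293.8, 213.7]), array([293.9, 216.3]), array([293.9, 215.7])]
0.0215 [array([293.7, 206. ]), array([293.8, 213.2]), array([293.9, 215.7]), array([293.9, 215.7])]
0.024 [array([293.6, 205. ]), array([293.8, 212.3]), array([293.9, 214.8]), array([293.9, 215.7])]
((0.01708083050050746, 0.15411658536093142), 1.0187442382176717)
((0.12035943129040483, -0.02276729390118426), 0.9449698805809021)
```

The last two strokes left the pin unchanged, which fits a pin at its maximum. Its pixel height is only good to about 2 mm though, so I'll do one more stroke with a hold at the bottom, then compare sub-pixel profiles.

```bash
python3 -m handwheel '[2.5,0,0,0, 4.8,0,0,0, 5.2,0,0,0, 5.2,0,0,0, 5.2,0,0,0, 5.2,0,0,0, 5.2,0,0,0, 5.2,0,0,0, 5.2,0,0,0, 5.2,0,0,0]'
python3 -m handwheel '[-2.5,0,0,0, -5.2,0,0,0, -7,0,0,0, -9,0,0,0, -11,0,0,0, -13,0,0,0, -15,0,0,0, -15,0,0,0, -15,0,0,0, -15,0,0,0]'
python3 - <<'E'
from h import *
s=snap('scene','s7.png');s=snap('scene','s8.png')
from scipy.ndimage import gaussian_filter1d
for f in('s5.png','s6a.png','s6.png','s7.png','s8.png'):
    im=load(f)['image'].astype(int)[203:222,295:299].mean(1)
    print(f);print((im[:,0]-im[:,1]).round().astype(int));
print(im.round().astype(int).tolist())
cv2.imwrite('pics/z8.png',np.hstack([cv2.resize(load(f)['image'][180:230,270:320,::-1],(400,400),interpolation=2) for f in('s5.png','s8.png')]))
E
```

```text
time_s: 13.0
tcp_pos: [0.6183, -0.1236, 0.2452]
eef_rot: [94.7, 89.6, -14.9]
contact_force: [-5.5, 3.4, 21.6]
gripper_width: 0.0008
time_s: 14.25
tcp_pos: [0.6163, -0.123, 0.3895]
eef_rot: [-70.6, 89.9, 179.7]
contact_force: [0.7, 0.0, -0.5]
gripper_width: 0.0004
s5.png
[  4   5  11  34  78 102 100  92  87  84  68  26 -32 -64 -43 -11   2   4
   4]
s6a.png
[  4   7  18  48  87 104  97  92  86  82  61  12 -48 -68 -38  -7   2   3
   3]
s6.png
[  4   7  18  49  88 105  98  90  87  83  63  12 -47 -68 -40  -8   2   4
   2]
s7.png
[  4   7  16  47  85 102  94  87  84  81  63  13 -44 -64 -38  -8   4   2
   2]
s8.png
[  4   6  18  47  84 100  95  88  84  83  63  13 -44 -66 -37  -7   2   4
   4]
[[218, 213, 198], [208, 202, 190], [197, 180, 172], [190, 143, 138], [186, 102, 99], [177, 76, 75], [164, 69, 68], [158, 70, 72], [155, 72, 73], [153, 70, 70], [144, 81, 69], [118, 106, 66], [84, 128, 64], [69, 134, 66], [94, 132, 92], [142, 150, 135], [168, 166, 159], [158, 155, 151], [121, 117, 116]]
```

View pics/z8.png

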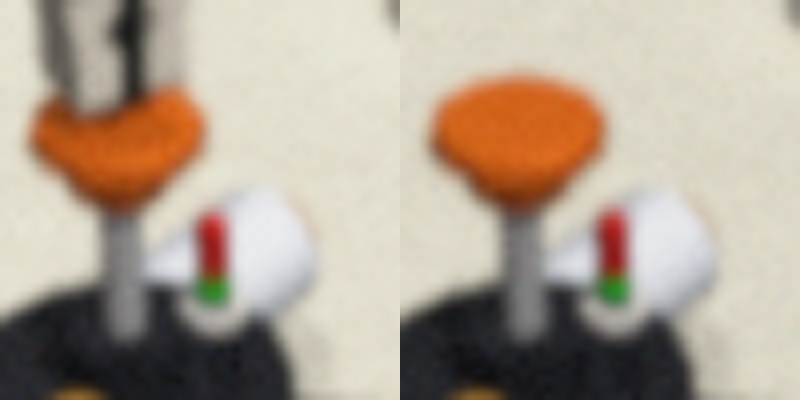

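The pin rose slightly on stroke 5 and has not moved through strokes 6 and 7, so it is at its limit. The knob is up and the gripper is clear, so I'll do a last check and hand in.

Run:
```python
from h import *
a=load('scene1.png')['image'];b=load('s8.png')['image']
A,B=[cv2.cvtColor(x,cv2.COLOR_RGB2GRAY).astype(np.float32) for x in(a,b)]
for n,(x0,y0,x1,y1) in dict(tank=(258,245,318,312),pot=(175,265,235,335),bowl=(330,210,388,255),knob=(268,185,302,212),brush=(385,215,432,255),jug=(345,125,386,208)).items():
    p,q=A[y0:y1,x0:x1].copy(),B[y0:y1,x0:x1].copy();print(n,np.round(cv2.phaseCorrelate(p,q,cv2.createHanningWindow(p.shape[::-1],5)),2) if 0 else cv2.phaseCorrelate(p,q,cv2.createHanningWindow(p.shape[::-1],5)))
workorder.close_job()
```

```text
tank ((-0.048458571024919905, 0.07959091990678502), 1.0360652102364434)
pot ((0.028648533615552196, -0.03868191733637616), 1.064376820899822)
bowl ((0.050406169144796564, 0.40212716900882484), 1.0077734993122243)
knob ((0.08773858300802218, 0.6488300421868498), 0.9368350191862004)
brush ((-0.15947416956855776, -0.22441950536926214), 0.932231235007445)
jug ((0.45366899045293607, 0.004507467453080949), 0.9954718507366416)
the job is handed in; nothing more can be done
```

The sprayer is pumped up and the job is handed in, at about 14.3 s of the 42 s allowed. I pressed the knob seven times with the closed fingertips. The first two and the last were confirmed fully down (0.245 m, up to about 29 N), and so were the third and fourth. Strokes five and six were commanded to the same depth but not measured at the bottom. I then lifted the arm about 10 cm clear.

**Pin:** it rose through stroke five and did not move on strokes six and seven, so I take it to be at its limit with the green band out. The camera could not settle this by itself. Against the expected pixel heights, the tip fits roughly 21–24 mm out, but the lower edge of the green sits 1–2 pixels lower than it should. My pin position was a few pixels off, and the dark part below the band cannot be made out.

**Sprayer:** the tank shifted by less than 0.1 pixel, so it stands where it was, with the plunger up. The knob patch read 0.65 pixel different. I did not look into this, but the picture shows the knob up.

**Other things:** nothing near them was touched. The pot did not move. The bowl, brush and jug showed 0.3–0.5 pixel differences, which I put down to shadows changing. The film roll, paint jar and dome were not compared.

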